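Put the honing steel back through its eyelet

ROBOT

A 6-joint arm with a two-finger parallel gripper is mounted at the origin on a cart in front of the work surface, level with it; the furniture and walls round the work are solid. World frame = base frame: x ahead of the robot, y to its left, z up, the work surface at z = 0. Lengths are in m, angles in rad, forces in N, time in s.
With the tool pointing down it reaches from about 0.2 to 0.875 m from the base axis. Payload 3.4 kg.
Tool frame: the origin (TCP) lies on the mounting face of the last link; the fingertips stand 199 mm ahead of it and the grasp point (between the pads) lies ctrl.pinch_z ahead of it (ctrl.pinch_z is the distance from the TCP to the grasp point, in m); z points along the fingers, y is the line along which they close (so a half turn about z gives the same grasp; the last joint's range is limited). The gripper opens to 94 mm and grips with 3 to 60 N. Pads are 16 mm wide; open, the fingers measure 119 mm over their backs; the gripper's body (75 mm by 177 mm) begins 78 mm behind the grasp point.
Start: joints at [1.002, 0.276, 1.505, -0, 1.361, -0.121], TCP at [0.249, 0.518, 0.405] pointing down, gripper open.
Joint ranges: [-2.89, 2.89], [-0.75, 2.08], [0.22, 2.7], [-1.18, 4.32], [0.11, 2.71], [-2.7, 2.7]. Speed limits (rad/s): [2.57, 2.57, 3.14, 3.14, 3.14, 3.14].

INTERFACE

Orientations are given as a unit quaternion [x, y, z, w].
In Python, from plant import ctrl, imaging gives the robot as it stands.
- The arm moves only by the shell command python3 -m crank 'ROWS' [FORCE]. ROWS is JSON, a list that holds one entry, the list of rows, each a list of 7 numbers: the shift along the tool's x, y, z scaled (see below), then the turn, a rotation vector about the tool's x, y, z scaled (see below), then the finger opening in mm, from 0 to 94. In form: [[[tx, ty, tz, rx, ry, rz, jaw], ...]]. A call has exactly 8 rows; each row shifts and turns the commanded pose from where the row before left it, along the tool's axes as they then stand; what a row does not reach is not made up. The controller multiplies each number of a shift by 0.075 m and each number of a turn by 360 degrees. A row lasts 1/12 s, in which the tool goes at most 41.7 mm and 7.16 degrees, less where a joint would pass 70% of its speed; a pose out of reach is approached as far as the arm can. A call with a number of a shift or a turn outside -1 to 1 is refused whole. A call with a gripper value outside its range is refused whole. The fingers move at their own pace and stop on an object; FORCE is the grip in N (left out, the last holds). Time passes only in rows, so rows that do not move let the fingers close, or fill a call up. It gives the time, the measured TCP pose, the force, the opening and the grip force at its end, in the units of the state.
- ctrl.get_state(): the state, without advancing time (a new reading comes with each control period).
- imaging.camera(name): name is "scene" or "side" or "wrist"; returns (picture, depth): 384x512x3 uint8, red, green, blue; 384x512 float32, m along the optical axis (not along the pixel's ray), 0 where there is no reading.
- imaging.camera_info(name): a dict with "fx", "fy", "cx", "cy" (pixels), "R" (3x3) and "t" (3): a world point X has camera coordinates R X + t; the wrist camera has in their place "hand_eye" (4x4, takes a point from camera to tool coordinates, whose origin is the TCP and whose axes are the flange's). Camera axes: x right, y down, z forward; pixel columns grow to the right and rows downward; lengths in m; the calibration is good to about 2 mm. A picture is of the moment at which its call begins: read the wrist's pose just before it. camera_info takes no time and is no camera call.
- ctrl.hand_in(): hands the job in; it is judged then, once.
The state is a dict: "time": time; "qpos": joint angles; "joint_vel": joint speeds; "effort": joint torques, N m; "ee_pos": TCP position; "eef_rot": TCP orientation; "force": force on the tool from outside, world axes, zero at the start; "wrist_torque": the same for the moment, N m; "opening": finger opening in m; "gripper_force": force on a finger pad.
Only numpy, scipy, OpenCV 4.12 (cv2) and the standard library are available. Lean on these libraries where they do the work, as an engineer would, in place of code of your own. Each camera call takes 0.05 s, during which the arm holds its last target. There are 200 camera calls.

TASK

The honing steel has dried in the white ceramic tube. Take it out and put its rod down through the small eyelet, the ring that its guard cannot pass, so that it hangs upright with the guard resting fully on that ring, and let go. The other stand, with the wide eyelet, is for another tool.

Things in the scene. Friction and masses are not known exactly. Their poses are not given: they have to be found in the camera images.
- honing_steel: Loose, about 0.16 kg, 180 mm long, starts upright, rod down, guard on the tube's rim. Origin at the rod's tip, z up the tool to the handle; round, so yaw means nothing. Steel rod 10 mm thick, z = 0 to 85 mm, tapered to 6 mm in its last 6 mm; round flat guard 46 mm wide, z = 85 to 90; straight round dark wooden handle 26 mm thick, z = 90 to 175; steel cap 18 mm wide, to 180.
- guard (a point): Centre of the underside of the honing steel's guard, on the tool's axis 85 mm from the rod's tip; z towards the handle.
- drying_tube: Fixed white ceramic tube that the steel stands in at the start and is drawn straight up out of. Origin at the centre of its underside, z up along its axis. Foot disc 76 mm wide, 8 mm thick; tube 34 mm wide outside, 20 mm inside, rim at z = 95 mm. Above, a wall cabinet hangs beyond x = 0.51 m, left of y = 0.2 m, from 0.53 m up: keep the wrist in front of it when coming from the left.
- eyelet_small (a point): The goal: centre of the small eyelet, level with the top of its wire, 105 mm above the worktop; z up. A level ring of 7 mm round steel wire, clear hole 24 mm, 38 mm wide outside, on a fixed stand: a wire post 56 mm from the ring's axis towards the point's +x, no higher than the ring, and a wooden foot 115 x 64 x 14 mm, with open space between ring and foot.
- eyelet_wide (a point): Not the goal: centre of the wide eyelet, level with the top of its wire, 105 mm above the worktop, on an otherwise equal fixed stand; clear hole 60 mm, 74 mm wide outside, so that the guard would fall through. The two stands and the tube change places from run to run.

How it is judged:
By the outcome, as a careful person would: the job done as asked, in the order asked, and still so for the second after the job is handed in, with the robot touching nothing.
It also fails if it takes over 42 s, if anything falls off the work surface, if the arm or the gripper's body presses on something with over 40 N, if the wrist force passes 120 N, or if a joint passes its speed limit or range.

## Working session

There is one attempt and no reset: what is moved stays moved. The work goes in short steps, Python scripts to look and compute and a shell command to move; the robot and the scene stay as the last step left them, time stands still between calls to the robot, and variables do not carry over. Pictures are saved under pics/ and viewed, at most 10 in all, crops included, and the job is handed in when it is done.

```bash
ls; mkdir -p pics; python3 - <<'E'
from plant import ctrl, imaging
import cv2,numpy as np
print(ctrl.get_state(), ctrl.pinch_z)
for n in ("scene","side"):
    p,d=imaging.camera(n); cv2.imwrite(f"pics/{n}0.png",p[:,:,::-1]); np.savez(f"pics/{n}0.npz",p=p,d=d)
    print(n,imaging.camera_info(n))
print(imaging.camera_info("wrist"))
a=cv2.imread("pics/scene0.png");b=cv2.imread("pics/side0.png")
cv2.imwrite("pics/both0.png",cv2.resize(np.vstack([a,b]),(400,600)))
E
```

```text
pics
{'time': 0.0, 'qpos': array([ 1.00200033e+00,  2.76571819e-01,  1.50610917e+00,  3.57532160e-05,
        1.36069980e+00, -1.21016851e-01]), 'joint_vel': array([ 0.00021419,  0.00035886, -0.00069926, -0.00069793, -0.00068616,
       -0.00122079]), 'effort': array([-6.07512504e-06, -4.04587305e+01, -2.37226492e+01,  7.03715393e-02,
        3.44828633e-02, -1.31793367e-04]), 'ee_pos': array([0.24884824, 0.51812934, 0.4038272 ]), 'eef_rot': array([ 2.22027347e-01,  9.75040029e-01, -8.35503124e-04, -3.18742657e-04]), 'force': array([-0.08616746, -0.46806371,  1.12091327]), 'wrist_torque': array([ 0.00425775,  0.01832937, -0.05912182]), 'gripper_force': 0.0, 'opening': 0.09398390719294765} 0.1804
scene {'fx': 480.91630577908177, 'fy': 480.91630577908177, 'cx': 255.50508077125485, 'cy': 195.54690371556458, 'R': array([[ 0.35077494, -0.93642987, -0.00748597],
       [-0.72529343, -0.26661182, -0.6347185 ],
       [ 0.59237351,  0.22807287, -0.77270718]]), 't': array([-0.22660987,  0.38605421,  0.74048442])}
side {'fx': 467.4323070076557, 'fy': 467.4323070076557, 'cx': 261.06921972832293, 'cy': 190.24220345958562, 'R': array([[ 0.29055599, -0.95670941, -0.01686186],
       [-0.64873637, -0.18400874, -0.73843206],
       [ 0.70336217,  0.22549476, -0.67411703]]), 't': array([-0.18073324,  0.38119823,  0.70601907])}
{'fx': 312.5943965963002, 'fy': 312.5943965963002, 'cx': 253.73331141694564, 'cy': 188.65194973492103, 'hand_eye': array([[-1.12930232e-03, -9.67381952e-01, -2.53319728e-01,
         7.24418011e-02],
       [ 9.99999300e-01, -1.18173879e-03,  5.48368089e-05,
        -3.33242442e-04],
       [-3.52405887e-04, -2.53319488e-01,  9.67382609e-01,
         1.91279520e-02],
       [ 0.00000000e+00,  0.00000000e+00,  0.00000000e+00,
         1.00000000e+00]])}
```

View pics/scene0.png

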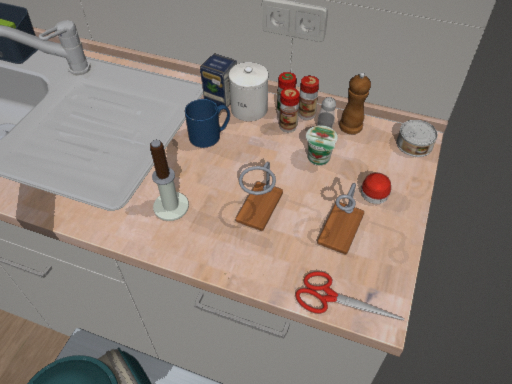

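View pics/side0.png

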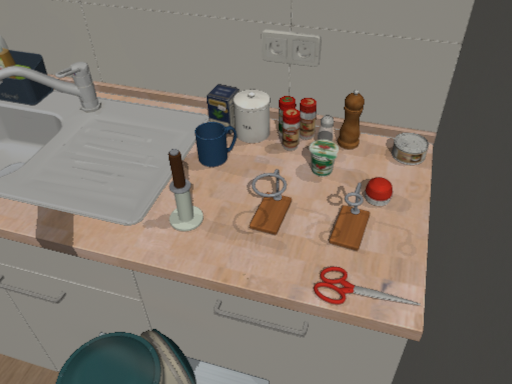

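The scene shows the tool upright in its tube (cap 155,143; foot 170,207). The small ring is near (345,203) and the wide ring near (257,179). In the side view the small ring is near (353,199).

```bash
cat > h.py <<'E'
import numpy as np
from plant import ctrl, imaging
from scipy.spatial.transform import Rotation as Ro
def ray(n,u,v,z,st=None):
    i=imaging.camera_info(n); r=np.array([(u-i['cx'])/i['fx'],(v-i['cy'])/i['fy'],1])
    if n=='wrist':
        H=i['hand_eye'];R=Ro.from_quat(st['eef_rot']).as_matrix()
        o=st['ee_pos']+R@H[:3,3]; d=R@H[:3,:3]@r
    else:
        o=-i['R'].T@i['t']; d=i['R'].T@r
    return o+d*(z-o[2])/d[2]
E
python3 - <<'E'
from h import *
import cv2
for n,pts in (("scene",[(156,143,.19,'cap'),(171,207,.008,'foot'),(345,203,.105,'small'),(257,179,.105,'wide')]),("side",[(175,153,.19,'cap'),(186,218,.008,'foot'),(353,199,.105,'small'),(269,185,.105,'wide')])):
    for u,v,z,l in pts: print(n,l,ray(n,u,v,z).round(3))
a=cv2.imread("pics/scene0.png")[160:260,300:400];b=cv2.imread("pics/side0.png")[160:260,310:410]
c=cv2.imread("pics/scene0.png")[130:230,120:220];d=cv2.imread("pics/side0.png")[140:240,140:240]
cv2.imwrite("pics/crop0.png",cv2.resize(np.vstack([np.hstack([a,b]),np.hstack([c,d])]),(600,600),interpolation=cv2.INTER_CUBIC))
E
```

```text
scene cap [0.455 0.124 0.19 ]
scene foot [0.448 0.118 0.008]
scene small [ 0.507 -0.233  0.105]
scene wide [ 0.506 -0.056  0.105]
side cap [0.45  0.122 0.19 ]
side foot [0.448 0.122 0.008]
side small [ 0.506 -0.23   0.105]
side wide [ 0.501 -0.056  0.105]
```

View pics/crop0.png

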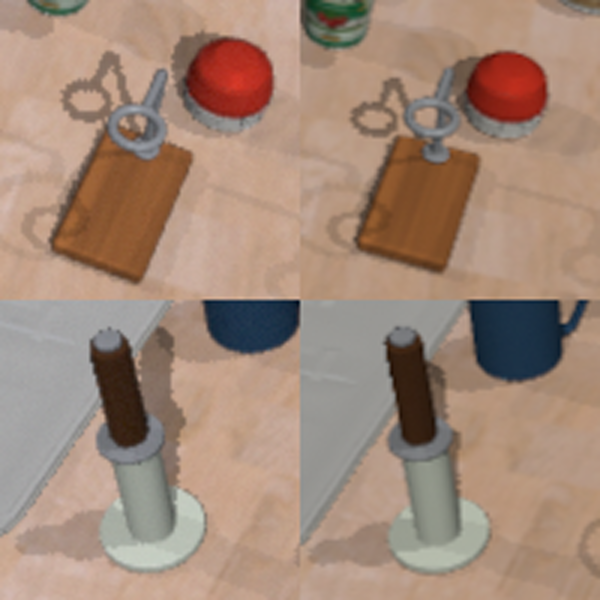

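The small ring is at about (0.507,-0.232) and the tool axis at about (0.451,0.121). Both views agree. I'll move in front of the cabinet first.

```bash
cat >> h.py <<'E'
def to(x,y,z):
    s=ctrl.get_state(); R=Ro.from_quat(s['eef_rot']).as_matrix()
    d=R.T@(np.array([x,y,z])-s['ee_pos']); print('t',s['time'].__round__(2),'pos',s['ee_pos'].round(4),'zt',R[:,2].round(3),'scaled',(d/.075).round(3),'per8',(d/.6).round(3),'F',s['force'].round(1),'op',round(s['opening'],4),'gf',round(s['gripper_force'],1))
E
python3 -m crank '[[[-0.25,-0.32,-0.02,0,0,0,94],[-0.25,-0.32,-0.02,0,0,0,94],[-0.25,-0.32,-0.02,0,0,0,94],[-0.25,-0.32,-0.02,0,0,0,94],[-0.25,-0.32,-0.02,0,0,0,94],[-0.25,-0.32,-0.02,0,0,0,94],[-0.25,-0.32,-0.02,0,0,0,94],[-0.25,-0.32,-0.02,0,0,0,94]]]'
python3 -c "
from h import *
to(.451,.121,.415)"
```

```text
time: 0.77
ee_pos: [0.3008, 0.2788, 0.4164]
eef_rot: [0.222, 0.975, -0.0, -0.0]
force: [-0.6, -0.5, -0.3]
opening: 0.0942
gripper_force: 0.0
t 0.77 pos [0.3008 0.2788 0.4164] zt [-0. -0. -1.] scaled [-2.716 -1.031  0.019] per8 [-0.339 -0.129  0.002] F [-0.6 -0.5 -0.3] op 0.0942 gf 0.0
```

```bash
python3 -m crank '[[[-0.38,-0.147,0,0,0,0,94],[-0.38,-0.147,0,0,0,0,94],[-0.38,-0.147,0,0,0,0,94],[-0.38,-0.147,0,0,0,0,94],[-0.38,-0.147,0,0,0,0,94],[-0.38,-0.147,0,0,0,0,94],[-0.38,-0.147,0,0,0,0,94],[0,0,0,0,0,0,94]]]'
python3 - <<'E'
from h import *
import cv2
to(.451,.121,.415)
s=ctrl.get_state(); p,d=imaging.camera("wrist"); cv2.imwrite("pics/w1.png",p[:,:,::-1])
# where cap would be predicted
i=imaging.camera_info("wrist");H=i['hand_eye'];R=Ro.from_quat(s['eef_rot']).as_matrix()
for q in ([.451,.121,.19],[.451,.121,.1]):
    c=H[:3,:3].T@(R.T@(np.array(q)-s['ee_pos'])-H[:3,3]); print(i['fx']*c[0]/c[2]+i['cx'],i['fy']*c[1]/c[2]+i['cy'])
E
```

```text
time: 1.43
ee_pos: [0.4508, 0.1212, 0.4162]
eef_rot: [0.224, 0.975, -0.001, 0.001]
force: [-0.4, -0.6, -0.5]
opening: 0.0938
gripper_force: 0.0
t 1.43 pos [0.4508 0.1212 0.4162] zt [ 0.002 -0.002 -1.   ] scaled [-0.004 -0.001  0.016] per8 [-0.    -0.     0.002] F [-0.4 -0.6 -0.5] op 0.0938 gf 0.0
254.47657638132162 213.2880896193831
254.34659613946923 182.68115746687678
```

View pics/w1.png

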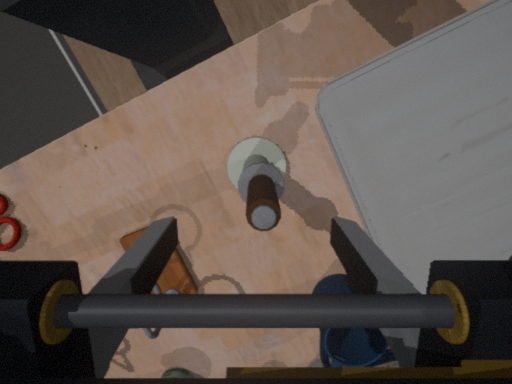

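The cap is at (263,216) and the guard's centre near (261,183), a few mm towards tool +y. I'll correct for that.

```bash
python3 - <<'E'
from h import *
s=ctrl.get_state()
for u,v,z in ((263,216,.19),(261,182,.1),(257,162,.008)): print(ray('wrist',u,v,z,s).round(4))
c=ray('wrist',263,216,.19,s); to(c[0],c[1],.322)
E
```

```text
[0.453  0.1274 0.19  ]
[0.4506 0.1292 0.1   ]
[0.4458 0.1282 0.008 ]
t 1.48 pos [0.449  0.1227 0.4161] zt [-0. -0. -1.] scaled [-0.02   0.081  1.255] per8 [-0.003  0.01   0.157] F [-0.1  0.2 -0.2] op 0.0942 gf 0.0
```

```bash
python3 -m crank '[[[-0.02,0.07,0,0,0,0,94],[0,0,0.2,0,0,0,94],[0,0,0.2,0,0,0,94],[0,0,0.2,0,0,0,94],[0,0,0.2,0,0,0,94],[0,0,0.2,0,0,0,94],[0,0,0.2,0,0,0,94],[0,0,0.05,0,0,0,94]]]'
python3 -m crank '[[[0,0,0,0,0,0,40],[0,0,0,0,0,0,34],[0,0,0,0,0,0,30],[0,0,0,0,0,0,20],[0,0,0,0,0,0,20],[0,0,0,0,0,0,20],[0,0,0,0,0,0,20],[0,0,0,0,0,0,20]]]' 25
python3 -c "
from h import *
to(.452,.127,.44)"
```

```text
time: 2.15
ee_pos: [0.4494, 0.1297, 0.3209]
eef_rot: [0.221, 0.975, -0.0, -0.002]
force: [-0.9, -0.7, 0.9]
opening: 0.0939
gripper_force: 0.0
time: 2.82
ee_pos: [0.4511, 0.1284, 0.3231]
eef_rot: [0.222, 0.975, 0.0, 0.0]
force: [-0.6, -0.3, 0.8]
opening: 0.0442
gripper_force: 0.0
t 2.82 pos [0.4511 0.1284 0.3231] zt [ 0.  0. -1.] scaled [-0.019 -0.011 -1.559] per8 [-0.002 -0.001 -0.195] F [-0.6 -0.3  0.8] op 0.0442 gf 0.0
```

```bash
python3 -m crank '[[[0,0,0,0,0,0,15],[0,0,0,0,0,0,15],[0,0,0,0,0,0,15],[0,0,0,0,0,0,15],[0,0,0,0,0,0,15],[0,0,0,0,0,0,15],[0,0,0,0,0,0,15],[0,0,0,0,0,0,15]]]' 25
python3 -c "
from h import *
to(.452,.127,.44)"
```

```text
time: 3.48
ee_pos: [0.4511, 0.1284, 0.3229]
eef_rot: [0.222, 0.975, -0.0, -0.0]
force: [-0.0, -0.8, 0.3]
opening: 0.0262
gripper_force: 25.0
t 3.48 pos [0.4511 0.1284 0.3229] zt [-0. -0. -1.] scaled [-0.019 -0.012 -1.561] per8 [-0.002 -0.001 -0.195] F [-0.  -0.8  0.3] op 0.0262 gf 25.0
```

```bash
python3 -m crank '[[[0,0,-0.1,0,0,0,15],[0,0,-0.2,0,0,0,15],[0,0,-0.25,0,0,0,15],[0,0,-0.25,0,0,0,15],[0,0,-0.25,0,0,0,15],[0,0,-0.25,0,0,0,15],[0,0,-0.25,0,0,0,15],[0,0,-0.15,0,0,0,15]]]' 40
python3 - <<'E'
from h import *
import cv2
to(.507,-.232,.45)
ims=[]
for n in ("scene","side"):
    p,d=imaging.camera(n); ims.append(p[:,:,::-1][40:250,80:400])
s=ctrl.get_state();p,d=imaging.camera("wrist"); cv2.imwrite("pics/w2.png",p[:,:,::-1])
cv2.imwrite("pics/lift.png",np.hstack([cv2.resize(np.vstack(ims),(448,588))]))
E
```

```text
time: 4.15
ee_pos: [0.4511, 0.1286, 0.4526]
eef_rot: [0.222, 0.975, 0.001, 0.001]
force: [0.3, 0.1, -1.4]
opening: 0.0255
gripper_force: 40.0
t 4.15 pos [0.4511 0.1286 0.4526] zt [ 0.003  0.001 -1.   ] scaled [-2.753 -4.011  0.033] per8 [-0.344 -0.501  0.004] F [ 0.3  0.1 -1.4] op 0.0255 gf 40.0
```

View pics/lift.png

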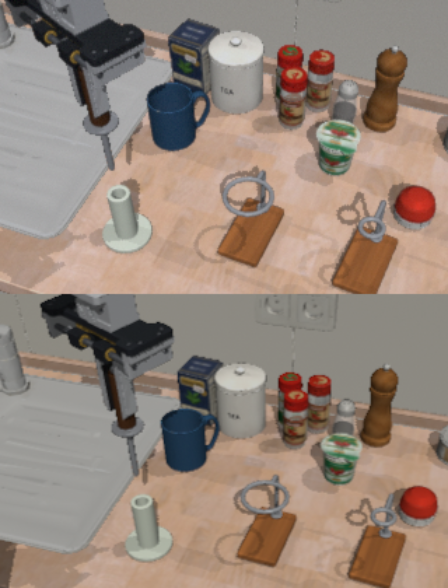

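The tool is out and looks upright, with the rod tip near (159,161) in the scene and (178,172) in the side view. I'll carry it over now.

```bash
python3 -c "
from h import *
print(ray('scene',158.6,161.4,.14),ray('side',177.9,172,.14))"
python3 -m crank '[[[-0.1,-0.15,0,0,0,0,15],[-0.17,-0.25,0,0,0,0,15],[-0.18,-0.265,0,0,0,0,15],[-0.18,-0.265,0,0,0,0,15],[-0.18,-0.265,0,0,0,0,15],[-0.18,-0.265,0,0,0,0,15],[-0.18,-0.265,0,0,0,0,15],[-0.18,-0.265,0,0,0,0,15]]]'
python3 -m crank '[[[-0.18,-0.265,0,0,0,0,15],[-0.18,-0.265,0,0,0,0,15],[-0.18,-0.265,0,0,0,0,15],[-0.18,-0.265,0,0,0,0,15],[-0.18,-0.265,0,0,0,0,15],[-0.18,-0.265,0,0,0,0,15],[-0.15,-0.2,0,0,0,0,15],[-0.1,-0.1,0,0,0,0,15]]]'
python3 - <<'E'
from h import *
import cv2
to(.507,-.232,.45)
ims=[]
for n,(v,u) in (("scene",(100,290)),("side",(100,300))):
    p,d=imaging.camera(n); ims.append(cv2.resize(p[v:v+150,u:u+100,::-1],None,fx=4,fy=4,interpolation=cv2.INTER_CUBIC))
cv2.imwrite("pics/over.png",np.hstack(ims))
E
```

```text
[0.45408522 0.12716306 0.14      ] [0.45078016 0.12342011 0.14      ]
time: 4.97
ee_pos: [0.4774, -0.051, 0.4489]
eef_rot: [0.222, 0.975, 0.0, -0.001]
force: [1.0, -0.2, -1.7]
opening: 0.0258
gripper_force: 40.0
time: 5.63
ee_pos: [0.5062, -0.2229, 0.4486]
eef_rot: [0.223, 0.975, 0.0, -0.001]
force: [0.4, -0.1, -1.7]
opening: 0.0254
gripper_force: 40.0
t 5.63 pos [ 0.5062 -0.2229  0.4486] zt [-0.003  0.001 -1.   ] scaled [-0.062 -0.105 -0.019] per8 [-0.008 -0.013 -0.002] F [ 0.4 -0.1 -1.7] op 0.0254 gf 40.0
```

View pics/over.png

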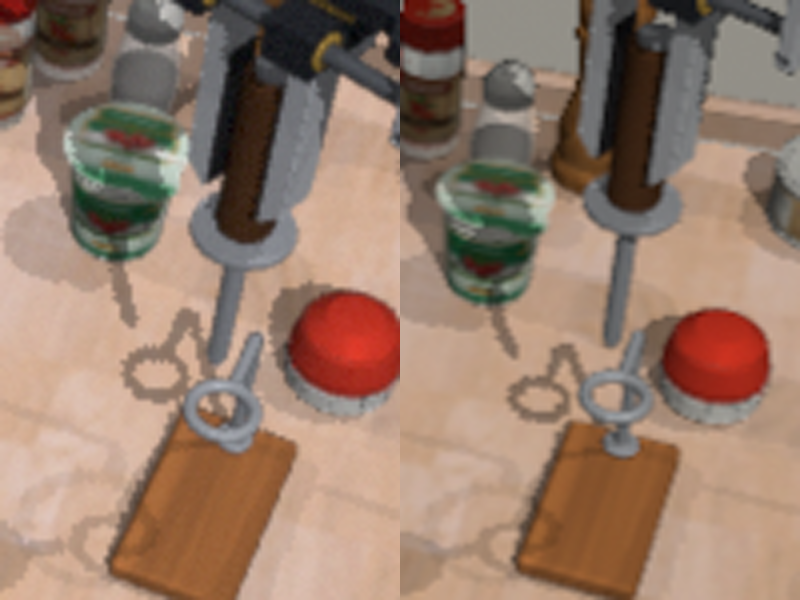

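The tip is at scene (344.2,190.5) and side (353,186.2). The ring centre is at scene (345.8,202.6) and side (354,199.1).

```bash
python3 - <<'E'
from h import *
R=Ro.from_quat(ctrl.get_state()['eef_rot']).as_matrix()
for n,t,r in (("scene",(344.2,190.5),(345.8,202.5)),("side",(353,186.2),(354,199))):
    a=ray(n,*t,.136);b=ray(n,*r,.105); print(n,a.round(4),b.round(4),(R.T@(b-a)/.075).round(3))
to(.507,-.232,.45)
E
```

```text
scene [ 0.5094 -0.2267  0.136 ] [ 0.5084 -0.2343  0.105 ] [-0.033 -0.097  0.413]
side [ 0.5092 -0.2261  0.136 ] [ 0.5068 -0.2321  0.105 ] [-0.006 -0.086  0.413]
t 5.73 pos [ 0.5066 -0.2221  0.4488] zt [-0.002  0.001 -1.   ] scaled [-0.062 -0.116 -0.016] per8 [-0.008 -0.015 -0.002] F [-0.2  0.  -1.9] op 0.0259 gf 40.0
```

```bash
python3 -m crank '[[[-0.02,-0.09,0,0,0,0,15],[0,0,0,0,0,0,15],[0,0,0.1,0,0,0,15],[0,0,0.12,0,0,0,15],[0,0,0.12,0,0,0,15],[0,0,0.12,0,0,0,15],[0,0,0.12,0,0,0,15],[0,0,0,0,0,0,15]]]'
python3 - <<'E'
from h import *
import cv2
to(.507,-.232,.335)
ims=[]
for n,(v,u) in (("scene",(100,290)),("side",(100,300))):
    p,d=imaging.camera(n); ims.append(cv2.resize(p[v:v+150,u:u+100,::-1],None,fx=4,fy=4,interpolation=cv2.INTER_CUBIC))
cv2.imwrite("pics/in.png",np.hstack(ims))
E
```

```text
time: 6.4
ee_pos: [0.5041, -0.2271, 0.4043]
eef_rot: [0.222, 0.975, 0.001, -0.002]
force: [-0.1, 0.8, -2.4]
opening: 0.0254
gripper_force: 40.0
t 6.4 pos [ 0.5041 -0.2271  0.4043] zt [-0.004  0.003 -1.   ] scaled [-0.067 -0.043  0.923] per8 [-0.008 -0.005  0.115] F [-0.1  0.8 -2.4] op 0.0254 gf 40.0
```

View pics/in.png

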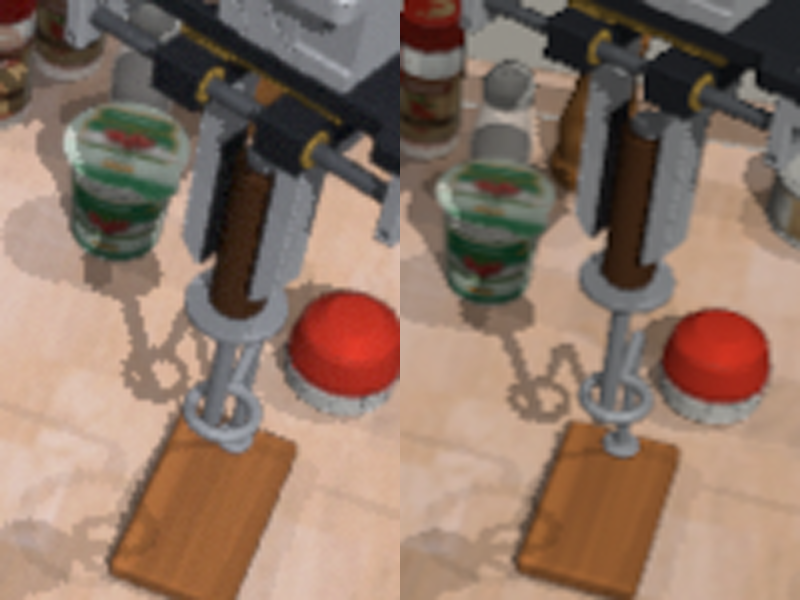

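The rod is inside the small ring in both views, about 2.7 mm left of centre. I'll nudge it right and go down.

```bash
python3 -m crank '[[[-0.025,-0.025,0,0,0,0,15],[0,0,0.12,0,0,0,15],[0,0,0.15,0,0,0,15],[0,0,0.15,0,0,0,15],[0,0,0.15,0,0,0,15],[0,0,0.15,0,0,0,15],[0,0,0.13,0,0,0,15],[0,0,0.03,0,0,0,15]]]'
python3 -c "
from h import *
to(.507,-.232,.333)"
```

```text
time: 7.17
ee_pos: [0.5051, -0.23, 0.339]
eef_rot: [0.222, 0.975, 0.001, -0.001]
force: [-0.2, 0.3, -1.9]
opening: 0.0257
gripper_force: 40.0
t 7.17 pos [ 0.5051 -0.23    0.339 ] zt [-0.002  0.002 -1.   ] scaled [-0.034 -0.014  0.08 ] per8 [-0.004 -0.002  0.01 ] F [-0.2  0.3 -1.9] op 0.0257 gf 40.0
```

```bash
python3 -m crank '[[[0,0,0.013,0,0,0,15],[0,0,0.013,0,0,0,15],[0,0,0.013,0,0,0,15],[0,0,0.013,0,0,0,15],[0,0,0.01,0,0,0,15],[0,0,0.01,0,0,0,15],[0,0,0,0,0,0,15],[0,0,0,0,0,0,15]]]' 15
python3 - <<'E'
from h import *
import cv2
to(.507,-.232,.333)
ims=[]
for n,(v,u) in (("scene",(100,290)),("side",(100,300))):
    p,d=imaging.camera(n); ims.append(cv2.resize(p[v:v+150,u:u+100,::-1],None,fx=4,fy=4,interpolation=cv2.INTER_CUBIC))
cv2.imwrite("pics/dn.png",np.hstack(ims))
E
```

```text
time: 7.83
ee_pos: [0.5056, -0.2301, 0.3356]
eef_rot: [0.222, 0.975, 0.0, 0.0]
force: [0.5, -0.3, -2.0]
opening: 0.0258
gripper_force: 15.0
t 7.83 pos [ 0.5056 -0.2301  0.3356] zt [ 0.  0. -1.] scaled [-0.028 -0.015  0.034] per8 [-0.003 -0.002  0.004] F [ 0.5 -0.3 -2. ] op 0.0258 gf 15.0
```

View pics/dn.png

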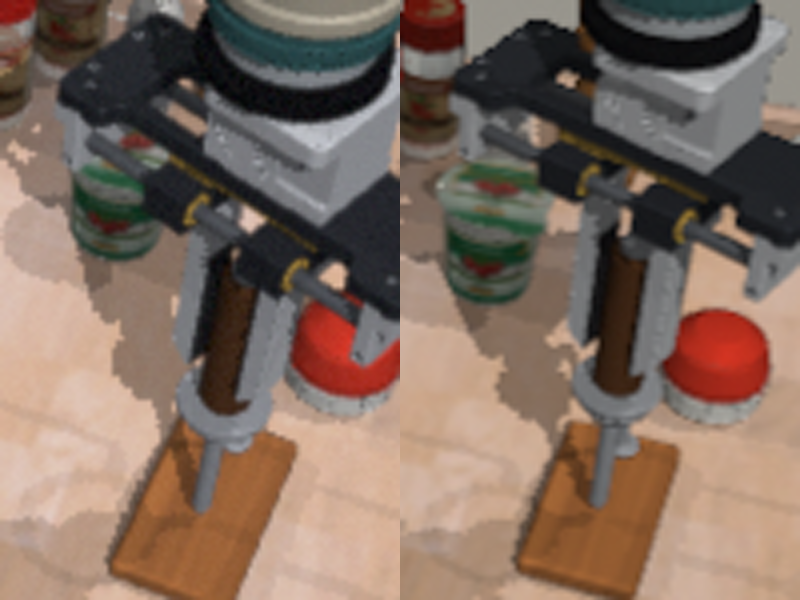

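The rod is through the ring and the guard (225,403) is just above it. I'll lower the last few mm until contact.

```bash
python3 -m crank '[[[0,0,0.01,0,0,0,15],[0,0,0.01,0,0,0,15],[0,0,0.01,0,0,0,15],[0,0,0,0,0,0,15],[0,0,0,0,0,0,15],[0,0,0,0,0,0,15],[0,0,0,0,0,0,15],[0,0,0,0,0,0,15]]]' 
python3 -c "
from h import *
to(.507,-.232,.333)"
```

```text
time: 8.6
ee_pos: [0.5056, -0.2301, 0.3333]
eef_rot: [0.222, 0.975, 0.0, 0.0]
force: [-0.1, 0.7, -2.1]
opening: 0.0257
gripper_force: 15.0
t 8.6 pos [ 0.5056 -0.2301  0.3333] zt [ 0.  0. -1.] scaled [-0.028 -0.014  0.004] per8 [-0.003 -0.002  0.   ] F [-0.1  0.7 -2.1] op 0.0257 gf 15.0
```

```bash
python3 -m crank '[[[0,0,0.008,0,0,0,15],[0,0,0.008,0,0,0,15],[0,0,0,0,0,0,15],[0,0,0,0,0,0,15],[0,0,0,0,0,0,15],[0,0,0,0,0,0,15],[0,0,0,0,0,0,15],[0,0,0,0,0,0,15]]]' 6
python3 -c "
from h import *
to(.507,-.232,.333)"
```

```text
time: 9.27
ee_pos: [0.5056, -0.2302, 0.3328]
eef_rot: [0.222, 0.975, -0.0, 0.0]
force: [-1.7, 0.7, 5.3]
opening: 0.0265
gripper_force: 6.0
t 9.27 pos [ 0.5056 -0.2302  0.3328] zt [ 0.001 -0.    -1.   ] scaled [-0.027 -0.014 -0.002] per8 [-0.003 -0.002 -0.   ] F [-1.7  0.7  5.3] op 0.0265 gf 6.0
```

The guard has made contact (+5 N). Releasing.

```bash
python3 -m crank '[[[0,0,0,0,0,0,30],[0,0,0,0,0,0,30],[0,0,0,0,0,0,36],[0,0,0,0,0,0,44],[0,0,0,0,0,0,55],[0,0,0,0,0,0,70],[0,0,0,0,0,0,70],[0,0,0,0,0,0,70]]]'
python3 - <<'E'
from h import *
import cv2
to(.507,-.232,.45)
ims=[]
for n,(v,u) in (("scene",(100,290)),("side",(100,300))):
    p,d=imaging.camera(n); ims.append(cv2.resize(p[v:v+150,u:u+100,::-1],None,fx=4,fy=4,interpolation=cv2.INTER_CUBIC))
cv2.imwrite("pics/rel.png",np.hstack(ims))
E
```

```text
time: 9.93
ee_pos: [0.5056, -0.2301, 0.332]
eef_rot: [0.222, 0.975, 0.0, -0.0]
force: [-0.1, 0.1, -0.6]
opening: 0.0663
gripper_force: 0.0
t 9.93 pos [ 0.5056 -0.2301  0.332 ] zt [-0.  0. -1.] scaled [-0.027 -0.014 -1.574] per8 [-0.003 -0.002 -0.197] F [-0.1  0.1 -0.6] op 0.0663 gf 0.0
```

View pics/rel.png

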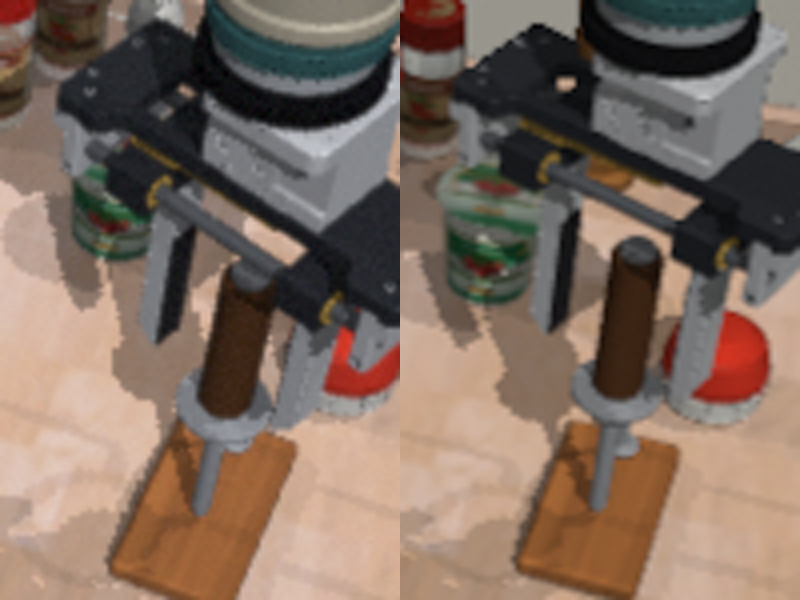

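The tool stands upright in the ring with the guard seated at (225,405), and the fingers are clear of it. I'll retreat straight up.

```bash
python3 -m crank '[[[0,0,-0.1,0,0,0,70],[0,0,-0.2,0,0,0,70],[0,0,-0.25,0,0,0,70],[0,0,-0.25,0,0,0,70],[0,0,-0.25,0,0,0,70],[0,0,-0.25,0,0,0,70],[0,0,-0.2,0,0,0,70],[0,0,0,0,0,0,70]]]'
python3 - <<'E'
from h import *
import cv2
to(.507,-.232,.45)
ims=[]
for n,(v,u) in (("scene",(100,290)),("side",(100,300))):
    p,d=imaging.camera(n); ims.append(cv2.resize(p[v:v+150,u:u+100,::-1],None,fx=4,fy=4,interpolation=cv2.INTER_CUBIC))
cv2.imwrite("pics/end.png",np.hstack(ims))
E
```

```text
time: 10.7
ee_pos: [0.5061, -0.2304, 0.4486]
eef_rot: [0.222, 0.975, -0.001, 0.004]
force: [1.2, 0.3, 0.8]
opening: 0.07
gripper_force: 0.0
t 10.7 pos [ 0.5061 -0.2304  0.4486] zt [ 0.006 -0.004 -1.   ] scaled [-0.02  -0.014 -0.019] per8 [-0.003 -0.002 -0.002] F [1.2 0.3 0.8] op 0.07 gf 0.0
```

View pics/end.png

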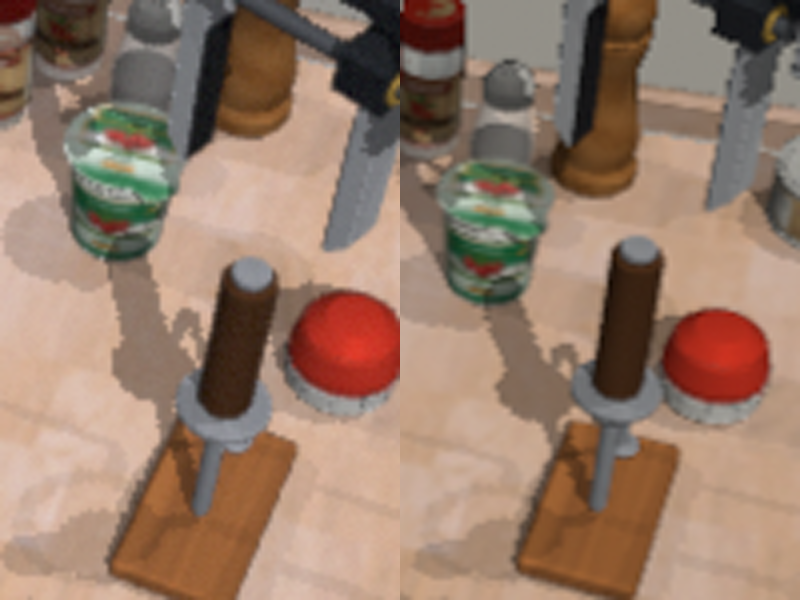

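The steel hangs upright with its guard flat on the small ring, and the gripper is well clear. Handing in.

```bash
python3 -c "
from plant import ctrl
print(ctrl.hand_in())"
```

```text
the job is handed in; nothing more can be done
None
```

The honing steel is out of the tube and hangs upright through the small eyelet, its guard resting on the ring and the gripper well clear; I handed the job in at about 11 s on the robot's clock (limit 42 s), and no verdict came back.

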